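Clear the contact weight and hold the platemaker's lid open

TASK

The printing plate in the UV exposure unit is done: take the red-handled weight off the unit's lid, carefully set it down (do not drop it) fully home in its own red-labelled bay of the weight rack, and leave it there. Then raise the lid by its black handle bar to 45 degrees and finish while still holding it there by the bar, steady, so that I can take the plate out; the lid has no stay and falls shut, so do not let it drop on the way. Leave the other weights, the ink tins, the roller, the magnifier and the wood blocks where they are.

Things in the scene. Friction and masses are not known exactly. Their poses are not given: they have to be found in the camera images.
- weight_red: Steel bar weight 40 x 96 x 24 mm (x, y, z), about 0.7 kg, with a red handle bar along its y axis: 14 mm wide (x), 74 long (y), 14 high, its middle 47 mm above the weight's underside, on two posts at y = +-30 mm. Origin: centre of the underside. At the start it stands on the closed lid, turned at any angle up to about 35 degrees.
- bay_red: Red-labelled (red plates on both end rims) bay of the weight rack: wooden tray 68 x 140 mm (x, y), 20 mm high; pocket 48 x 104 mm, its floor 8 mm above the origin (centre of the bay's underside, 12 mm above the table). A weight lies in it along y, either way round. Empty at the start. Three bays lie side by side 70 mm apart along x, in any order; the rack is left or right of the unit. The blue bay is empty too.
- bay_yellow: Yellow-labelled bay of the weight rack: wooden tray 68 x 140 mm (x, y), 20 mm high; pocket 48 x 104 mm, its floor 8 mm above the origin (centre of the bay's underside, 12 mm above the table). A weight lies in it along y, either way round. It holds the yellow weight.
- bay_blue: Blue-labelled bay of the weight rack: wooden tray 68 x 140 mm (x, y), 20 mm high; pocket 48 x 104 mm, its floor 8 mm above the origin (centre of the bay's underside, 12 mm above the table). A weight lies in it along y, either way round. Empty, and stays so: the blue weight is in use on the cards.
- unit: UV exposure unit, a blue cabinet 270 mm deep (x) and 320 mm wide (y), 90 mm high, with its aluminium control panel on the front (-x side); fixed to the table. Origin: centre of its underside, at table height. On it lies a grey lid of the same outline, 94 to 116 mm above the table when closed. Lid hinge line: along y at the back edge, 135 mm behind the centre, 92 mm above the table; the lid's front edge swings up and back.
- lid_bar (a point): The lid's handle: round black bar, 12 mm diameter, along its own y axis, 140 mm long, on posts at y = +-64 mm; 39 mm clear gap between bar and the lid's front edge, open above and below. Origin: middle of the bar. In the lid's plane it is 315 mm in front of the hinge line and 12 mm above it (104 mm above the table when closed). Round: it can turn in the fingers. (lid_c1 = the bar)
- lid (a joint): Opening angle of the lid in rad: 0 closed, 0.785 = 45 degrees, hard stop at 1.35. Nearly free hinge without stay or spring: the lid (about 1.1 kg, about 5 N at the bar) falls shut from every angle when let go.
- weight_yellow: Steel bar weight 40 x 96 x 24 mm (x, y, z), about 0.7 kg, with a yellow handle bar along its y axis: 14 mm wide (x), 74 long (y), 14 high, its middle 47 mm above the weight's underside, on two posts at y = +-30 mm. Origin: centre of the underside. It lies in the yellow bay; leave it.
- weight_blue: Steel bar weight 40 x 96 x 24 mm (x, y, z), about 0.7 kg, with a blue handle bar along its y axis: 14 mm wide (x), 74 long (y), 14 high, its middle 47 mm above the weight's underside, on two posts at y = +-30 mm. Origin: centre of the underside. It stands on the 30 mm high stack of cards (150 x 212 mm) on the side of the unit opposite the rack; leave it.
- ink_tin_a: Ink tin with an orange band, 84 mm diameter, 75 mm high; leave it. Origin: centre of the underside.
- ink_tin_b: Ink tin with a green band, 84 mm diameter, 75 mm high; leave it. Origin: centre of the underside.
- brayer: Ink roller (black roller 40 mm diameter, 100 mm long, wooden handle) lying on the table; leave it. Origin: under the roller's middle.
- loupe: Small folding magnifier, 36 x 40 x 40 mm, dark steel; leave it. Origin: centre of the underside.
- block_star: Square wooden printing block 50 x 50 x 23 mm with a dark star; leave it. Origin: centre of the underside.
- block_dot: Square wooden printing block 50 x 50 x 23 mm with a dark disc; leave it. Origin: centre of the underside.
Mind the look-alikes: they are no part of the job. Leave any green, pink or turquoise look-alike of the weight_red alone.

How it is judged:
By the outcome, as a careful person would: the job done as asked, in the order asked, and still so for the second after the job is handed in, while the arm keeps its last pose, push and grip.
It also fails if it takes over 59 s, if anything falls off the work surface, if the arm or the gripper's body presses on something with over 40 N, if the wrist force passes 120 N, or if a joint passes its speed limit or range.

ROBOT

A 6-joint arm with a two-finger parallel gripper is mounted at the origin on the work surface. World frame = base frame: x ahead of the robot, y to its left, z up, the work surface at z = 0. Lengths are in m, angles in rad, forces in N, time in s.
With the tool pointing down it reaches from about 0.425 to 1.125 m from the base axis. Payload 14.9 kg.
Tool frame: the origin (TCP) lies where the fingers leave the gripper's body, on its centre line; the fingertips stand 78 mm ahead of it and the grasp point (between the pads) lies 60 mm ahead of it (bot.grasp_offset is the z of the grasp point in the tool frame, in m); z points along the fingers, y is the direction in which the jaws open and shut (so a half turn about z gives the same grasp; the last joint's range is limited). The gripper opens to 91 mm and grips with 3 to 60 N. Pads are 32 mm wide; open, the fingers measure 118 mm over their backs; the gripper's body (76 mm by 178 mm) begins 60 mm behind the grasp point.
Start: joints at [1.079, 0.379, 1.734, -0, 1.028, -0.033], TCP at [0.31, 0.628, 0.292] pointing down, gripper open.
Joint ranges: [-2.77, 2.77], [-0.74, 2.19], [0, 2.66], [-1.06, 4.2], [0.31, 2.87], [-3.08, 3.08]. Speed limits (rad/s): [1.89, 1.89, 2.39, 3.14, 3.14, 3.14].

INTERFACE

Orientations are given as a unit quaternion [w, x, y, z].
In Python, from workcell import bot gives the robot as it stands. The module is installed in compiled form; this text tells all that it offers.
- The arm moves only by the tool carry_out, never from a script. Its argument "moves" is a list of rows, each a list of 7 numbers: the shift along the tool's x, y, z as a fraction of full scale, then the turn, a rotation vector about the tool's x, y, z as a fraction of full scale, then the closure, from -1 (fully open) to 1 (shut), so that 0 is half open. A call has 1 to 10 rows; each row is the pose to reach, as a shift and turn from the pose commanded when the call began, along the tool's axes at that moment; what a row does not reach only later rows make up. Full scale, the value 1, is 600 mm for a shift and 30 degrees for a turn. A row lasts 1/12 s, in which the tool goes at most 41.7 mm and 7.16 degrees, less where a joint would pass 70% of its speed; a pose out of reach is approached as far as the arm can. A call with a number of a shift or a turn outside -1 to 1 is refused whole. A call with a gripper value outside its range is refused whole. The fingers move at their own pace and stop on an object; the grip force is fixed at half the most. Time passes only in rows, so rows that repeat a pose let the fingers close. It gives the time, the measured TCP pose, the force and the opening at its end, in the units of the state.
- bot.get_state(): the state, without advancing time (a new reading comes with each control period).
- bot.grab_frame(name): name is "scene" or "top" or "wrist"; returns a dict with "image" (480x640x3 uint8, blue, green, red), "range_z" (480x640 float32, m along the optical axis (not along the pixel's ray), 0 where there is no reading), "fov_y" (degrees; the focal length in pixels is half the picture's height over the tangent of half this angle, whatever the lens; pixels are square), "cx", "cy" (the principal point, pixels), "T" (4x4, takes a point from camera to world coordinates). Camera axes: x right, y down, z forward; pixel columns grow to the right and rows downward; lengths in m; the calibration is good to about 2 mm. A picture is of the moment at which its call begins.
- bot.sign_off(): hands the job in, once; it reports no verdict.
Trained networks look in the newest picture that a camera, given by its name, has taken for a name from the list of things; names that differ only in an ending like _2 or _b are one class to them, and where a whole thing is asked for, a point or a joint stands for the part that bears it (a point fixed in the world has none). Each returns a list of dicts, best first, with "conf" (0 to 1); they miss things now and then, are a little off and sometimes report something else, mostly with a low value. They report only what shows in the picture. A call takes as long as a camera call. They do not tell look-alikes from the thing itself.
- bot.trace(camera, query): "pixels" (480x640 bool, what is visible of it) and "xy" ([column, row] in pixels, amid what is visible of it).
The state is a dict: "time": time; "q": joint angles; "qd": joint speeds; "joint_torque": joint torques, N m; "ee_pos": TCP position; "tcp_rot": TCP orientation; "contact_force": force on the tool from outside, world axes, zero at the start; "wrist_torque": the same for the moment, N m; "finger_gap": finger opening in m.
Only numpy, scipy, OpenCV 4.12 (cv2) and the standard library are available. Lean on these libraries where they do the work, as an engineer would, in place of code of your own. Each camera call takes 0.05 s, during which the arm holds its last target. There are 200 camera calls.

## Working session

There is one attempt and no reset: what is moved stays moved. The work goes in short steps, Python scripts to look and compute and a tool call to move; the robot and the scene stay as the last step left them, time stands still between calls to the robot, and variables do not carry over. Pictures are saved under pics/ and viewed, about 8 in all and at most 12, crops included, and the job is handed in when it is done.

Besides the shell and the picture viewer there is one more tool, called after "Call:" as name(argument=value, ...) on one line, values as JSON. carry_out: Moves the arm, as the interface text tells. Shift numbers are shares of 600 mm and turn numbers shares of 30 degrees, none past 1 either way. Its arguments: {"type":"object","properties":{"moves":{"type":"array"}},"required":["moves"]}

```bash
mkdir -p pics; cat > h.py <<'E'
import numpy as np, cv2
from workcell import bot
from scipy.spatial.transform import Rotation as R
def world(f):
    h,w=f["range_z"].shape; F=h/2/np.tan(np.radians(f["fov_y"])/2)
    v,u=np.mgrid[:h,:w]; z=f["range_z"]
    P=np.stack([(u-f["cx"])/F*z,(v-f["cy"])/F*z,z],-1)
    W=P@f["T"][:3,:3].T+f["T"][:3,3]; W[z==0]=np.nan
    return W
def tool():
    s=bot.get_state(); q=s["tcp_rot"]; return np.array(s["ee_pos"]),R.from_quat([q[1],q[2],q[3],q[0]])
E
python3 - <<'E'
from h import *
s=bot.get_state(); print(s); print(tool()[1].as_matrix().round(3))
for c in ["scene","top"]:
    f=bot.grab_frame(c); cv2.imwrite(f"pics/{c}0.png",f["image"]); W=world(f)
    for n in ["weight_red","bay_red","lid_bar","unit"]:
        for d in bot.trace(c,n)[:5]:
            p=d["pixels"]; print(c,n,round(d["conf"],2),np.round(d["xy"]),np.nanmedian(W[p],0).round(3))
E
```

```text
{'time': 0.0, 'q': array([ 1.07871126e+00,  3.79395389e-01,  1.73478807e+00, -1.21710488e-06,
        1.02850080e+00, -3.32939842e-02]), 'qd': array([-0.0020185 ,  0.00140093, -0.00077292, -0.00132332,  0.000226  ,
       -0.00036576]), 'joint_torque': array([ 1.90752056e-03, -7.63714385e+01, -4.34369373e+01,  6.51319907e-02,
        4.23200929e-02, -1.06298460e-04]), 'ee_pos': array([0.30985735, 0.62733266, 0.29159381]), 'tcp_rot': array([-1.41229845e-04,  2.27388603e-01,  9.73803946e-01, -5.27213076e-04]), 'contact_force': array([ 0.0882334 , -0.41637678,  0.10839919]), 'wrist_torque': array([0.0075344 , 0.00678814, 0.00959567]), 'finger_gap': 0.09099825722997774}
[[-0.897  0.443 -0.001]
 [ 0.443  0.897 -0.001]
 [ 0.    -0.001 -1.   ]]
scene weight_red 0.69 [302. 160.] [0.263 0.315 0.022]
scene weight_red 0.68 [370. 374.] [ 0.823 -0.232  0.023]
scene weight_red 0.59 [350. 244.] [0.61  0.018 0.138]
scene weight_red 0.28 [349. 182.] [0.448 0.3   0.03 ]
scene bay_red 0.74 [390. 196.] [0.584 0.346 0.024]
scene lid_bar 0.55 [355. 254.] [0.639 0.007 0.115]
scene unit 0.76 [353. 264.] [ 0.644 -0.011  0.114]
scene unit 0.54 [252. 273.] [ 0.374 -0.148  0.032]
scene unit 0.21 [309. 381.] [ 0.699 -0.335  0.073]
top weight_red 0.89 [376. 145.] [ 0.817 -0.22   0.024]
top weight_red 0.86 [203. 350.] [0.254 0.326 0.026]
top weight_red 0.77 [307. 309.] [0.348 0.037 0.026]
top weight_red 0.57 [300. 212.] [0.601 0.033 0.141]
top bay_red 0.84 [192. 235.] [0.587 0.352 0.026]
top lid_bar 0.71 [299. 205.] [0.622 0.033 0.116]
top lid_bar 0.68 [365. 299.] [ 0.37  -0.138  0.037]
top unit 0.71 [295. 206.] [0.613 0.035 0.115]
top unit 0.37 [446. 246.] [ 0.491 -0.365  0.055]
```

View pics/top0.png

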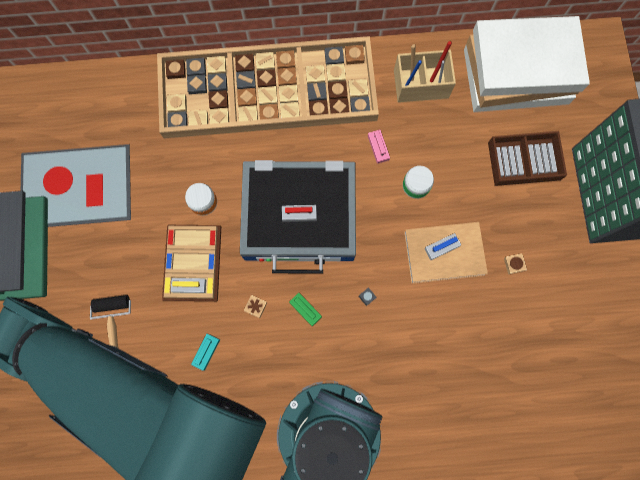

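View pics/scene0.png

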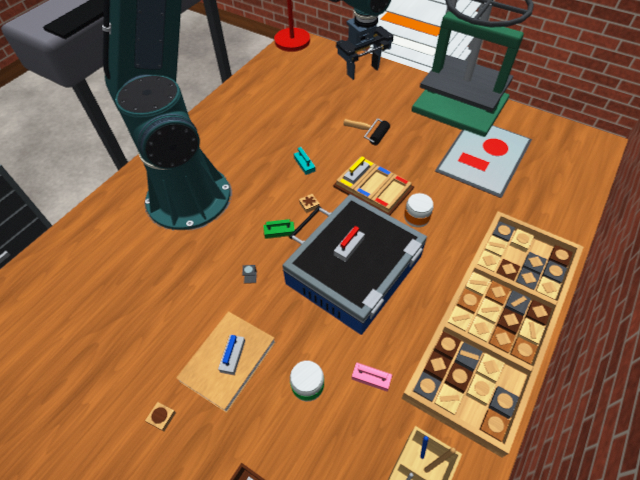

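The red-handled weight is on the lid at top (299,211). The look-alikes are pink (378,145), turquoise (205,351) and green (305,309). The other real weights are yellow (188,286) and blue (443,245). The red bay is at (191,237), with its red plates at (171,237) and (211,237). The lid bar is at (298,270).

```bash
cat >> h.py <<'E'
def hue(img,cols):
    h=cv2.cvtColor(img,cv2.COLOR_BGR2HSV); H,S,V=[h[...,i].astype(int) for i in range(3)]
    if cols=="red": return ((H<6)|(H>174))&(S>180)&(V>90)
    if cols=="blue": return (abs(H-110)<12)&(S>150)&(V>80)
def line(P):
    c=(P.max(0)+P.min(0))/2; (x,y),(a,b),t=cv2.minAreaRect((P[:,:2]*1000).astype(np.float32))
    bx=cv2.boxPoints(((x,y),(a,b),t)); e=max([bx[1]-bx[0],bx[2]-bx[1]],key=np.linalg.norm)
    e=e/np.linalg.norm(e); e=e if e[1]>0 else -e
    return np.r_[x/1000,y/1000,np.median(P[:,2])].round(4), (round(max(a,b)),round(min(a,b))), "axis-angle-from-y(deg,ccw)",round(float(np.degrees(np.arctan2(-e[0],e[1]))),1)
E
python3 - <<'E'
from h import *
f=bot.grab_frame("top"); W=world(f); r=hue(f["image"],"red"); I=f["image"]
cv2.imwrite("pics/crop.png",cv2.resize(I[150:310,150:370],None,fx=3.4,fy=3.4))
n,l,st,c=cv2.connectedComponentsWithStats(r.astype(np.uint8))
for i in range(1,n):
    if st[i][4]>15:
        P=W[l==i]; P=P[~np.isnan(P[:,2])]; print(c[i].round(),st[i][4],line(P),P[:,2].min().round(3),P[:,2].max().round(3))
# lid: top plane points
m=(abs(W[...,2]-.116)<.006)&(W[...,0]>.4)&(W[...,0]<.85)&(abs(W[...,1])<.25)
n,l,st,c=cv2.connectedComponentsWithStats(m.astype(np.uint8)); i=1+np.argmax(st[1:,4]); print("lid",line(W[l==i]))
# rack
m=(W[...,2]>.016)&(W[...,2]<.045)&(W[...,0]>.4)&(W[...,0]<.75)&(W[...,1]>.22)&(W[...,1]<.5)
n,l,st,c=cv2.connectedComponentsWithStats(m.astype(np.uint8)); i=1+np.argmax(st[1:,4]); print("rack",line(W[l==i]))
# bar: dark pixels in front of lid
g=I.max(2)<60; m=g&(W[...,2]>.085)&(W[...,2]<.125)&(W[...,0]<.5)&(W[...,0]>.38)&(abs(W[...,1])<.2)
print("bar",m.sum(),line(W[m]))
E
```

```text
[441.  61.] 136 (array([ 1.03  , -0.4179,  0.1283]), (36, 10), 'axis-angle-from-y(deg,ccw)', 46.3) 0.023 0.211
[ 58. 180.] 617 (array([0.8017, 0.7508, 0.0094]), (88, 84), 'axis-angle-from-y(deg,ccw)', 10.0) -0.001 0.022
[ 94. 190.] 485 (array([0.763 , 0.6402, 0.0097]), (99, 50), 'axis-angle-from-y(deg,ccw)', -89.7) -0.002 0.021
[298. 210.] 115 (array([0.6043, 0.0333, 0.1695]), (70, 12), 'axis-angle-from-y(deg,ccw)', -3.1) 0.154 0.179
[170. 237.] 59 (array([0.5921, 0.4128, 0.033 ]), (39, 13), 'axis-angle-from-y(deg,ccw)', 86.9) 0.024 0.039
[212. 238.] 61 (array([0.5785, 0.2912, 0.0337]), (39, 12), 'axis-angle-from-y(deg,ccw)', 84.7) 0.025 0.041
lid (array([0.6225, 0.034 , 0.116 ]), (320, 286), 'axis-angle-from-y(deg,ccw)', -5.3)
rack (array([0.5156, 0.3571, 0.0293]), (223, 155), 'axis-angle-from-y(deg,ccw)', 83.6)
bar 150 (array([0.4473, 0.0509, 0.1089]), (137, 7), 'axis-angle-from-y(deg,ccw)', -5.3)
```

View pics/crop.png

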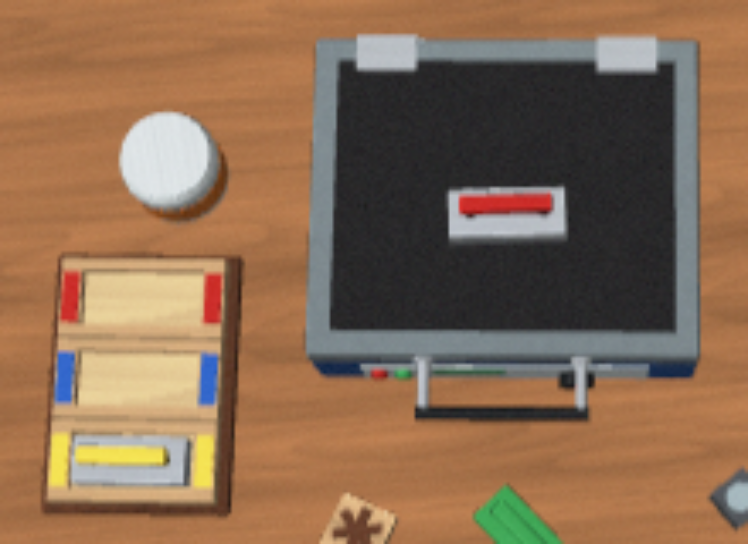

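The crop confirms the choice: the red handle stands on the lid, and the empty red-labelled bay is at the far end of the rack. Weight, lid and bar heights match the description. Next is the first reach, to hover above the weight.

```bash
cat >> h.py <<'E'
def go(grasp,yaw,down=True):
    """grasp point target (world), yaw deg of tool y axis; prints move numbers"""
    p,r=tool(); a=np.radians(yaw); y=np.array([np.cos(a),np.sin(a),0]); z=np.array([0,0,-1.]); x=np.cross(y,z)
    Rt=R.from_matrix(np.stack([x,y,z],1)); t=np.array(grasp)-z*bot.grasp_offset
    d=r.inv().apply(t-p); w=np.degrees((r.inv()*Rt).as_rotvec())
    print("shift",(d/.6).round(4),"mm",(d*1000).round(1),"turn",(w/30).round(3),"rows",max(np.linalg.norm(d)/.0417,np.linalg.norm(w)/7.16).round(1))
E
python3 -c "
from h import *
go([.604,.034,.27],-3.1)"
```

```text
shift [-0.8774 -0.6701 -0.0621] mm [-526.5 -402.   -37.3] turn [0.    0.    2.227] rows 15.9
```

Call:
carry_out(moves=[[-0.44,-0.335,-0.06,0,0,1,-1],[-0.44,-0.335,-0.06,0,0,1,-1],[-0.44,-0.335,-0.06,0,0,1,-1],[-0.44,-0.335,-0.06,0,0,1,-1],[-0.44,-0.335,-0.06,0,0,1,-1],[-0.44,-0.335,-0.06,0,0,1,-1],[-0.44,-0.335,-0.06,0,0,1,-1],[-0.44,-0.335,-0.06,0,0,1,-1]])

```text
time: 1.22
ee_pos: [0.458, 0.329, 0.3286]
tcp_rot: [0.0, 0.472, 0.882, 0.0]
contact_force: [0.3, 0.9, -0.2]
finger_gap: 0.091
```

```bash
python3 -c "
from h import *
print(tool()[0]);go([.604,.034,.27],-3.1)"
```

```text
[0.45797227 0.32901715 0.32864342]
shift [-0.5441 -0.0706 -0.0014] mm [-326.4  -42.4   -0.9] turn [ 1.000e-03 -0.000e+00  1.228e+00] rows 7.9
```

Call:
carry_out(moves=[[-0.544,-0.07,0,0,0,1,-1],[-0.544,-0.07,0,0,0,1,-1],[-0.544,-0.07,0,0,0,1,-1],[-0.544,-0.07,0,0,0,1,-1],[-0.544,-0.07,0,0,0,1,-1],[-0.544,-0.07,0,0,0,1,-1],[-0.544,-0.07,0,0,0,1,-1],[-0.544,-0.07,0,0,0,1,-1],[-0.544,-0.07,0,0,0,1,-1]])

```text
time: 1.97
ee_pos: [0.6059, 0.0313, 0.3285]
tcp_rot: [0.001, 0.685, 0.728, 0.0]
contact_force: [-0.2, 2.0, -0.4]
finger_gap: 0.0914
```

```bash
cat >> h.py <<'E'
def reds(c,img=None):
    f=bot.grab_frame(c); W=world(f); 
    if img: cv2.imwrite(img,f["image"])
    n,l,st,ce=cv2.connectedComponentsWithStats(hue(f["image"],"red").astype(np.uint8))
    for i in range(1,n):
        if st[i][4]>60:
            P=W[l==i]; P=P[P[:,2]>np.nanpercentile(P[:,2],80)-.004]; print(ce[i].round(),st[i][4],line(P))
    return f,W
E
python3 -c "
from h import *
print(tool()[0]);reds('wrist','pics/w1.png');go([.604,.034,.27],-3.1)"
```

```text
[0.60593367 0.03129457 0.32845609]
[318. 236.] 1686 (array([0.6037, 0.0309, 0.1691]), (74, 13), 'axis-angle-from-y(deg,ccw)', -3.3)
shift [ 0.0011 -0.0012 -0.0022] mm [ 0.7 -0.7 -1.3] turn [0.001 0.    0.22 ] rows 0.9
```

View pics/w1.png

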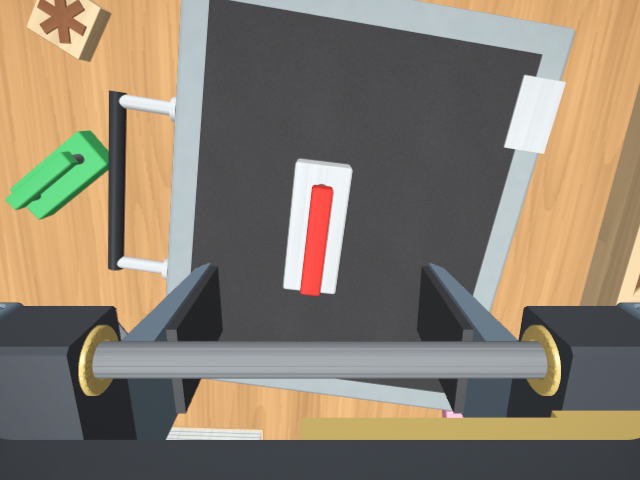

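The wrist view shows the red handle at (318,236), turned slightly and clear of the fingers. It agrees with the top view to within 3 mm, so I'll lower.

```bash
python3 -c "
from h import *
print(tool()[0]);go([.6037,.031,.163],-3.3)"
```

```text
[0.60478099 0.03338173 0.32819043]
shift [-0.0038 -0.0021  0.1762] mm [ -2.3  -1.3 105.7] turn [0.001 0.    0.227] rows 2.5
```

Call:
carry_out(moves=[[-0.004,-0.002,0.06,0,0,0.225,-1],[-0.004,-0.002,0.11,0,0,0.225,-0.5],[-0.004,-0.002,0.15,0,0,0.225,-0.4],[-0.004,-0.002,0.176,0,0,0.225,-0.4],[-0.004,-0.002,0.176,0,0,0.225,-0.4],[-0.004,-0.002,0.176,0,0,0.225,1],[-0.004,-0.002,0.176,0,0,0.225,1],[-0.004,-0.002,0.176,0,0,0.225,1],[-0.004,-0.002,0.176,0,0,0.225,1],[-0.004,-0.002,0.176,0,0,0.225,1]])

```text
time: 2.85
ee_pos: [0.6031, 0.0337, 0.2236]
tcp_rot: [0.0, 0.726, 0.688, 0.001]
contact_force: [-0.5, -0.2, 0.1]
finger_gap: 0.0343
```

```bash
python3 -c "
from h import *
print(bot.get_state());go([.6037,.031,.263],-3.3)"
```

```text
{'time': 2.85, 'q': array([ 1.71823708e-02,  3.21245482e-01,  1.96339876e+00, -1.00347148e-05,
        8.55497575e-01,  7.01009842e-02]), 'qd': array([-0.00447774,  0.00479483,  0.00329869, -0.00094225, -0.00234591,
       -0.00082111]), 'joint_torque': array([ 1.06145181e-01, -6.57896662e+01, -3.77218544e+01,  6.23526773e-02,
        3.44658026e-02,  2.67454197e-03]), 'ee_pos': array([0.60305137, 0.03366487, 0.22356701]), 'tcp_rot': array([4.92874575e-04, 7.25564193e-01, 6.88154107e-01, 5.32277409e-04]), 'contact_force': array([-0.48391363, -0.16671287,  0.09914986]), 'wrist_torque': array([-0.10899633,  0.06148318,  0.00494653]), 'finger_gap': 0.034267665207203334}
shift [-0.0044  0.0016 -0.1649] mm [ -2.6   0.9 -98.9] turn [ 0.003 -0.     0.009] rows 2.4
```

Call:
carry_out(moves=[[0,0,0,0,0,0,1],[0,0,0,0,0,0,1],[0,0,0,0,0,0,1],[0,0,0,0,0,0,1],[0,0,0,0,0,0,1],[0,0,0,0,0,0,1]])

```text
time: 3.35
ee_pos: [0.6029, 0.0336, 0.2227]
tcp_rot: [0.0, 0.726, 0.688, 0.0]
contact_force: [2.9, -0.1, 1.0]
finger_gap: 0.0138
```

Gripped, with the gap at 14 mm, which is the handle's width. Now lift 100 mm.

Call:
carry_out(moves=[[0,0,-0.02,0,0,0,1],[0,0,-0.05,0,0,0,1],[0,0,-0.09,0,0,0,1],[0,0,-0.13,0,0,0,1],[0,0,-0.165,0,0,0,1],[0,0,-0.165,0,0,0,1]])

```text
time: 3.85
ee_pos: [0.6037, 0.0336, 0.3259]
tcp_rot: [0.002, 0.726, 0.688, 0.002]
contact_force: [0.6, -0.3, -5.9]
finger_gap: 0.0139
```

```bash
python3 -c "
from h import *
print(bot.get_state()['contact_force']); reds('top');go([.586,.300,.22],-6.4)"
```

```text
[ 0.58133467 -0.3414911  -5.94094582]
[441.  60.] 138 (array([ 1.0388, -0.4275,  0.1984]), (12, 10), 'axis-angle-from-y(deg,ccw)', 18.5)
[ 57. 180.] 617 (array([0.8003, 0.7493, 0.012 ]), (86, 81), 'axis-angle-from-y(deg,ccw)', -22.8)
[ 94. 190.] 485 (array([0.7606, 0.6384, 0.0113]), (94, 48), 'axis-angle-from-y(deg,ccw)', -89.2)
[212. 238.] 62 (array([0.578 , 0.2907, 0.0347]), (41, 13), 'axis-angle-from-y(deg,ccw)', 87.4)
shift [ 0.4419 -0.0521  0.0731] mm [265.1 -31.3  43.9] turn [ 0.005 -0.001  0.112] rows 6.5
```

Call:
carry_out(moves=[[0.44,-0.052,0.07,0,0,0.112,1],[0.44,-0.052,0.07,0,0,0.112,1],[0.44,-0.052,0.07,0,0,0.112,1],[0.44,-0.052,0.07,0,0,0.112,1],[0.44,-0.052,0.07,0,0,0.112,1],[0.44,-0.052,0.07,0,0,0.112,1],[0.44,-0.052,0.07,0,0,0.112,1],[0.44,-0.052,0.07,0,0,0.112,1],[0.44,-0.052,0.07,0,0,0.112,1],[0.44,-0.052,0.07,0,0,0.112,1]])

```text
time: 4.73
ee_pos: [0.5848, 0.2982, 0.278]
tcp_rot: [-0.0, 0.745, 0.667, -0.001]
contact_force: [-0.2, -1.6, -7.3]
finger_gap: 0.0137
```

```bash
python3 -c "
from h import *
print(tool()[0]); reds('wrist','pics/w2.png');go([.586,.352,.13],-6.4)"
```

```text
[0.58483128 0.29819017 0.27799895]
[310.  71.] 1036 (array([0.5893, 0.4104, 0.0325]), (43, 13), 'axis-angle-from-y(deg,ccw)', 83.4)
[319. 289.] 3566 (array([0.5864, 0.3113, 0.2236]), (42, 14), 'axis-angle-from-y(deg,ccw)', -5.7)
[319. 394.] 966 (array([0.5817, 0.2665, 0.2257]), (16, 13), 'axis-angle-from-y(deg,ccw)', -7.0)
shift [ 0.0899 -0.0085  0.1484] mm [53.9 -5.1 89. ] turn [-0.003  0.002 -0.001] rows 2.5
```

View pics/w2.png

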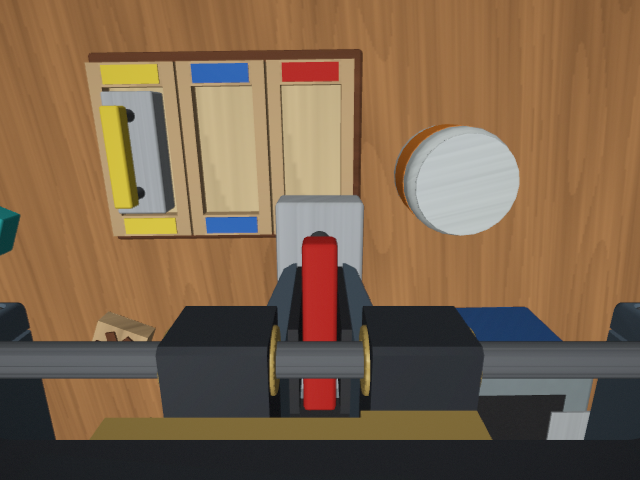

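Weight and empty red bay are both in view, with the far red plate at (310,71) and the handle at (319,320). I'll fit the rack pose from all visible plates.

```bash
python3 - <<'E'
from h import *
f=bot.grab_frame("wrist"); W=world(f); h=cv2.cvtColor(f["image"],cv2.COLOR_BGR2HSV)
H,S,V=[h[...,i].astype(int) for i in range(3)]
C={}
for nm,m in dict(red=hue(f["image"],"red"),blue=(abs(H-110)<12)&(S>150),yel=(abs(H-27)<6)&(S>180)).items():
    m=m&(abs(W[...,2]-.033)<.006)
    n,l,st,ce=cv2.connectedComponentsWithStats(m.astype(np.uint8))
    for i in range(1,n):
        if st[i][4]>300: C[nm,"far" if ce[i][1]<150 else "near"]=W[l==i].mean(0); print(nm,ce[i].round(),st[i][4],W[l==i].mean(0).round(4),line(W[l==i])[1])
from scipy.optimize import least_squares
off={"red":0,"blue":-.07,"yel":-.14}
def res(p):
    o=[]
    for (n,s),c in C.items():
        L=np.array([off[n],p[3]*(1 if s=="far" else -1)]); a=p[2]
        o+=[p[0]+np.cos(a)*L[0]-np.sin(a)*L[1]-c[0],p[1]+np.sin(a)*L[0]+np.cos(a)*L[1]-c[1]]
    return o
r=least_squares(res,[.585,.352,-.1,.061]); print("bay",r.x.round(4),np.degrees(r.x[2]).round(2),(r.fun*1000).round(1))
E
```

```text
red [309.  71.] 1030 [0.5896 0.4101 0.0324] (43, 13)
blue [219.  72.] 1019 [0.5202 0.4171 0.0326] (43, 13)
blue [231. 224.] 745 [0.508  0.296  0.0325] (44, 13)
blue [499. 316.] 452 [0.7382 0.1819 0.033 ] (68, 2)
bay [0.6836 0.3327 0.7561 0.1472] 43.32 [ -7.   29.6  11.5 -25.3  -4.6  -4.3]
```

Rack yaw is −5.75° (two independent edges agree) and the red bay centre is (0.5835, 0.3496). The weight sits about 2.7 mm nearer than the TCP along y. Next I'll hover low over the pocket.

```bash
python3 -c "
from h import *
go([.5835,.3524,.105],-5.8)"
```

```text
shift [ 0.0902 -0.0132  0.1907] mm [ 54.1  -7.9 114.4] turn [-0.002  0.001 -0.022] rows 3.0
```

Call:
carry_out(moves=[[0.05,-0.007,0.03,0,0,-0.02,1],[0.09,-0.013,0.07,0,0,-0.02,1],[0.09,-0.013,0.12,0,0,-0.02,1],[0.09,-0.013,0.16,0,0,-0.02,1],[0.09,-0.013,0.19,0,0,-0.02,1],[0.09,-0.013,0.19,0,0,-0.02,1],[0.09,-0.013,0.19,0,0,-0.02,1]])

```text
time: 5.42
ee_pos: [0.5838, 0.3524, 0.1652]
tcp_rot: [-0.0, 0.742, 0.67, -0.001]
contact_force: [1.3, 0.3, -5.5]
finger_gap: 0.0139
```

```bash
python3 -c "
from h import *
print(tool()[0]);reds('wrist','pics/w3.png');go([.5835,.3524,.067],-5.8)"
```

```text
[0.58377601 0.35244113 0.16516882]
[319. 157.] 1985 (array([0.5898, 0.4102, 0.0324]), (44, 13), 'axis-angle-from-y(deg,ccw)', 84.2)
[319. 289.] 3573 (array([0.5852, 0.3655, 0.1104]), (41, 14), 'axis-angle-from-y(deg,ccw)', -5.3)
[319. 394.] 1006 (array([0.5809, 0.3211, 0.1133]), (17, 13), 'axis-angle-from-y(deg,ccw)', -5.5)
shift [-0.0011 -0.0015  0.0666] mm [-0.6 -0.9 40. ] turn [ 0.001 -0.001 -0.002] rows 1.0
```

View pics/w3.png

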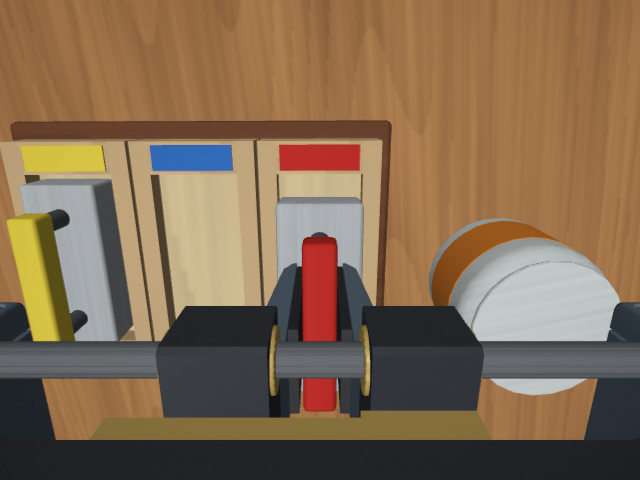

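Weight centre is (0.5835, 0.3493), lined up with the red plate at (319,157). Lowering gently.

Call:
carry_out(moves=[[0,-0.001,0.015,0,0,0,1],[0,-0.001,0.03,0,0,0,1],[0,-0.001,0.042,0,0,0,1],[0,-0.001,0.05,0,0,0,1],[0,-0.001,0.055,0,0,0,1],[0,-0.001,0.059,0,0,0,1],[0,-0.001,0.061,0,0,0,1],[0,-0.001,0.061,0,0,0,1],[0,-0.001,0.061,0,0,0,1]])

```text
time: 6.22
ee_pos: [0.5834, 0.3535, 0.1294]
tcp_rot: [0.0, 0.742, 0.67, 0.0]
contact_force: [-1.5, -1.3, -2.2]
finger_gap: 0.0139
```

Call:
carry_out(moves=[[0,0,0.002,0,0,0,1],[0,0,0.002,0,0,0,1],[0,0,0.0035,0,0,0,1],[0,0,0.0035,0,0,0,1],[0,0,0.0035,0,0,0,1]])

```text
time: 6.63
ee_pos: [0.5838, 0.3533, 0.128]
tcp_rot: [0.0, 0.742, 0.67, 0.0]
contact_force: [-3.2, -8.2, 8.2]
finger_gap: 0.0139
```

```bash
python3 -c "
from h import *
s=bot.get_state();print(s['ee_pos'],s['contact_force'],s['wrist_torque'])
reds('wrist')"
```

```text
[0.58377509 0.35334503 0.12801551] [-3.23085639 -8.16016354  8.15298481] [-1.01663988  0.60126705  0.0769744 ]
[319. 167.] 2847 (array([0.5897, 0.4102, 0.0324]), (44, 14), 'axis-angle-from-y(deg,ccw)', 84.1)
[319. 289.] 3543 (array([0.5852, 0.366 , 0.0739]), (41, 14), 'axis-angle-from-y(deg,ccw)', -5.1)
[319. 395.] 1097 (array([0.5816, 0.3264, 0.0753]), (27, 14), 'axis-angle-from-y(deg,ccw)', -5.4)
```

Contact felt, and the handle top is at about 0.0745 against 0.074 when fully home. Releasing.

Call:
carry_out(moves=[[0,0,-0.001,0,0,0,0.5],[0,0,-0.001,0,0,0,0.2],[0,0,-0.001,0,0,0,0.2],[0,0,-0.001,0,0,0,0.2],[0,0,-0.001,0,0,0,0.2]])

```text
time: 7.1
ee_pos: [0.5833, 0.3536, 0.1275]
tcp_rot: [0.0, 0.742, 0.67, 0.0]
contact_force: [-0.4, 0.4, -0.4]
finger_gap: 0.0362
```

Call:
carry_out(moves=[[0,0,-0.03,0,0,0,0.2],[0,0,-0.09,0,0,0,0.2],[0,0,-0.15,0,0,0,0.2],[0,0,-0.21,0,0,0,0.2],[0,0,-0.25,0,0,0,0.2],[0,0,-0.25,0,0,0,0.2]])

```text
time: 7.6
ee_pos: [0.585, 0.3546, 0.2835]
tcp_rot: [0.001, 0.742, 0.67, 0.004]
contact_force: [1.1, 0.4, 1.3]
finger_gap: 0.0366
```

```bash
python3 - <<'E'
from h import *
print(bot.get_state()['finger_gap'])
f,W=reds('wrist')
I=f["image"]; cv2.imwrite("pics/w4.png",I)
# body of weight: bright grey near bay at z>.035
c=np.array([.5835,.3496]);a=np.radians(-5.75);L=(W[...,:2]-c)@np.array([[np.cos(a),-np.sin(a)],[np.sin(a),np.cos(a)]])
S=cv2.cvtColor(I,cv2.COLOR_BGR2HSV)[...,1]
m=(abs(L[...,0])<.03)&(abs(L[...,1])<.055)&(S<50)&(W[...,2]>.036)&(W[...,2]<.055)
print("body top",m.sum(),np.percentile(W[m][:,2],[5,50,95]).round(4),L[m].min(0).round(4),L[m].max(0).round(4),line(W[m]))
A=np.c_[L[m],np.ones(m.sum())];k=np.linalg.lstsq(A,W[m][:,2],rcond=None)[0];print("tilt deg",np.degrees(k[:2]).round(2))
go([.450,.048,.23],-5.3)
E
```

```text
0.03657082235653113
[316. 146.] 832 (array([0.5891, 0.4103, 0.0324]), (42, 12), 'axis-angle-from-y(deg,ccw)', 84.3)
[316. 245.] 2181 (array([0.5831, 0.3484, 0.0731]), (74, 13), 'axis-angle-from-y(deg,ccw)', -5.7)
body top 3452 [0.0417 0.0431 0.0444] [-0.0199 -0.0484] [0.0198 0.0466] (array([0.5834, 0.3487, 0.0431]), (95, 40), 'axis-angle-from-y(deg,ccw)', -5.8)
tilt deg [ 0.03 -0.3 ]
shift [-0.5301 -0.1709 -0.0171] mm [-318.  -102.6  -10.3] turn [ 0.008 -0.005 -0.017] rows 8.0
```

View pics/w4.png

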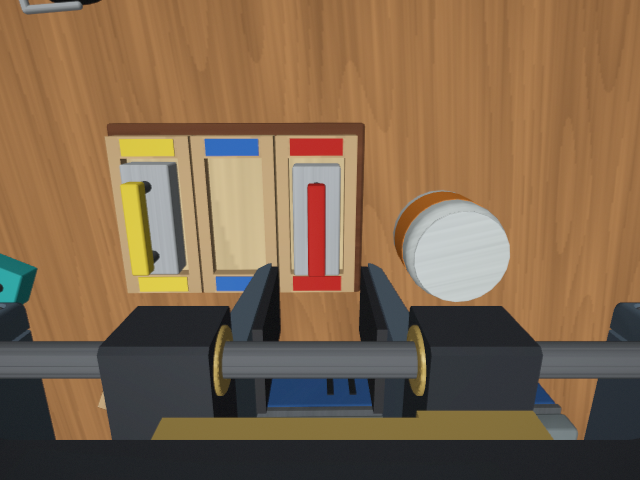

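The red weight is flat and centred in its bay: body top 0.043 against 0.044 expected, tilt below 0.3°. Now to the bar.

Call:
carry_out(moves=[[-0.53,-0.171,0,0,0,-0.017,0.2],[-0.53,-0.171,0,0,0,-0.017,0.2],[-0.53,-0.171,0,0,0,-0.017,0.2],[-0.53,-0.171,0,0,0,-0.017,0.2],[-0.53,-0.171,0,0,0,-0.017,0.2],[-0.53,-0.171,0,0,0,-0.017,0.2],[-0.53,-0.171,0,0,0,-0.017,0.2],[-0.53,-0.171,0,0,0,-0.017,0.2],[-0.53,-0.171,0,0,0,-0.017,0.2],[-0.53,-0.171,0,0,0,-0.017,0.2]])

```text
time: 8.48
ee_pos: [0.448, 0.046, 0.2766]
tcp_rot: [-0.0, 0.74, 0.673, -0.0]
contact_force: [1.2, 1.7, -0.5]
finger_gap: 0.0368
```

```bash
python3 - <<'E'
from h import *
f=bot.grab_frame("wrist"); W=world(f); I=f["image"]; cv2.imwrite("pics/w5.png",I); print(tool()[0])
m=(I.max(2)<70)&(W[...,2]>.085)&(W[...,2]<.125)&(W[...,0]<.50)&(W[...,0]>.38)&(abs(W[...,1])<.2)
n,l,st,c=cv2.connectedComponentsWithStats(m.astype(np.uint8))
for i in range(1,n):
    if st[i][4]>100: print("dark",c[i].round(),st[i][4],line(W[l==i]))
m=(abs(W[...,2]-.116)<.004)&(W[...,0]>.42)&(abs(W[...,1])<.25)
e=[]
for y in np.arange(-.05,.14,.02):
    k=m&(abs(W[...,1]-y)<.004); 
    if k.sum()>20: e.append([y,np.percentile(W[k][:,0],1)])
e=np.array(e); print("front edge",e.round(4).tolist(), np.degrees(np.arctan(np.polyfit(e[:,0],e[:,1],1)[0])))
E
```

```text
[0.44874466 0.04702636 0.27688313]
dark [316. 223.] 3007 (array([0.4459, 0.0488, 0.1083]), (139, 11), 'axis-angle-from-y(deg,ccw)', -5.3)
front edge [[-0.03, 0.5838], [-0.01, 0.5295], [0.01, 0.4966], [0.03, 0.4914], [0.05, 0.4931], [0.07, 0.4948], [0.09, 0.4968], [0.11, 0.4972], [0.13, 0.5004]] -19.565181028150818
```

View pics/w5.png

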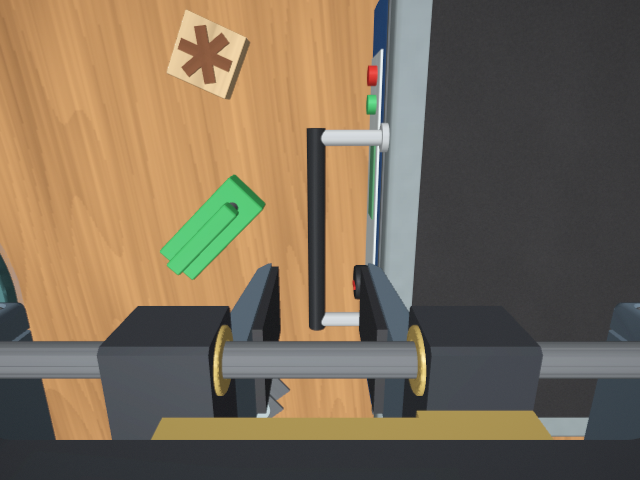

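Bar centre is (0.446, 0.049), at −5.3°, with the lid edge 47 mm behind it and the fingers straddling it. Descending to it.

```bash
python3 -c "
from h import *
go([.4463,.0488,.104],-5.3)"
```

```text
shift [ 0.0026 -0.0042  0.189 ] mm [  1.5  -2.5 113.4] turn [-0.001 -0.    -0.003] rows 2.7
```

Call:
carry_out(moves=[[0.0025,-0.004,0.05,0,0,0,0.2],[0.0025,-0.004,0.1,0,0,0,0.2],[0.0025,-0.004,0.14,0,0,0,0.2],[0.0025,-0.004,0.17,0,0,0,0.2],[0.0025,-0.004,0.189,0,0,0,0.2],[0.0025,-0.004,0.189,0,0,0,0.2]])

```text
time: 9.03
ee_pos: [0.4458, 0.0502, 0.1614]
tcp_rot: [-0.001, 0.738, 0.674, -0.002]
contact_force: [-0.0, 0.6, -0.7]
finger_gap: 0.0367
```

Call:
carry_out(moves=[[0,0,0,0,0,0,1],[0,0,0,0,0,0,1],[0,0,0,0,0,0,1],[0,0,0,0,0,0,1],[0,0,0,0,0,0,1],[0,0,0,0,0,0,1],[0,0,0,0,0,0,1],[0,0,0,0,0,0,1]])

```text
time: 9.7
ee_pos: [0.446, 0.0494, 0.1646]
tcp_rot: [-0.001, 0.739, 0.674, -0.0]
contact_force: [-8.6, 4.9, 8.8]
finger_gap: 0.0112
```

```bash
python3 -c "
from h import *
go([.4463,.0488,.104],-5.3)
t0=0
for t in range(0,46,3):
    t=np.radians(t); print(round(float(np.degrees(t))),((-.315*np.cos(t)+.012*np.sin(t)+.315)/.6).round(4),(-(.315*np.sin(t)+.012*np.cos(t)-.012)/.6).round(4))"
```

```text
shift [-0.0009  0.0006  0.0018] mm [-0.5  0.4  1.1] turn [-0.003 -0.    -0.   ] rows 0.0
0 0.0 -0.0
3 0.0018 -0.0274
6 0.005 -0.0548
9 0.0096 -0.0819
12 0.0156 -0.1087
15 0.0231 -0.1352
18 0.0319 -0.1613
21 0.042 -0.1868
24 0.0535 -0.2118
27 0.0663 -0.2362
30 0.0803 -0.2598
33 0.0956 -0.2827
36 0.112 -0.3048
39 0.1296 -0.3259
42 0.1482 -0.3462
45 0.1679 -0.3654
```

Bar gripped (gap 11 mm). First a small lift as a test.

Call:
carry_out(moves=[[0.001,0.0005,-0.009,0,0,0,1],[0.001,0.0018,-0.027,0,0,0,1],[0.001,0.005,-0.055,0,0,0,1],[0.001,0.0096,-0.082,0,0,0,1],[0.001,0.0096,-0.082,0,0,0,1],[0.001,0.0096,-0.082,0,0,0,1]])

```text
time: 10.2
ee_pos: [0.4516, 0.049, 0.2142]
tcp_rot: [-0.0, 0.739, 0.674, -0.001]
contact_force: [-6.9, -3.2, -2.2]
finger_gap: 0.0114
```

```bash
cat >> h.py <<'E'
def lid(c="top",img=None):
    s=bot.get_state(); print(s["time"],s["ee_pos"].round(4),"F",s["contact_force"].round(1),"T",s["wrist_torque"].round(2),"gap",s["finger_gap"].round(4))
    f=bot.grab_frame(c); W=world(f); I=f["image"]
    if img: cv2.imwrite(img,I)
    a=np.radians(-5.3); H=np.array([.7602,.0197]); D=(W[...,:2]-H)
    u=D@[np.cos(a),np.sin(a)]; v=D@[-np.sin(a),np.cos(a)]
    m=(I.max(2)<75)&(abs(v)<.12)&(u<-.01)&(u>-.27)&(W[...,2]>.12)
    if m.sum()<200: m=(I.max(2)<75)&(abs(v)<.12)&(u<-.01)&(u>-.27)&(W[...,2]>.1)
    U,Z=u[m],W[m][:,2]
    for _ in range(4):
        k=np.polyfit(U,Z,1); r=abs(Z-np.polyval(k,U)); ok=r<max(.006,np.median(r)*2); U,Z=U[ok],Z[ok]
    th=np.degrees(np.arctan(-k[0])); print("lid deg",th.round(2),"n",len(U), "z at hinge",k[1].round(4))
E
python3 -c "
from h import *
lid()"
```

```text
Traceback (most recent call last):
  File "h.py", line 36, in lid
    s=bot.get_state(); print(s["time"],s["ee_pos"].round(4),"F",s["contact_force"].round(1),"T",s["wrist_torque"].round(2),"gap",s["finger_gap"].round(4))
                                                                                                                                 ^^^^^^^^^^^^^^^^^^^^^
AttributeError: 'float' object has no attribute 'round'
```

```bash
sed -i 's/s\["finger_gap"\].round(4)/s["finger_gap"]/' h.py
python3 -c "
from h import *
lid()"
```

```text
10.2 [0.4516 0.049  0.2142] F [-6.9 -3.2 -2.2] T [-0.6   1.25  0.08] gap 0.011360225886903096
lid deg 9.13 n 4343 z at hinge 0.1166
```

Lid at 9.1°, as commanded, and forces are small. Continuing along the arc.

Call:
carry_out(moves=[[0,0.002,-0.013,0,0,0,1],[0,0.005,-0.027,0,0,0,1],[0,0.0088,-0.04,0,0,0,1],[0,0.0128,-0.0533,0,0,0,1],[0,0.017,-0.066,0,0,0,1],[0,0.0215,-0.0794,0,0,0,1],[0,0.0265,-0.092,0,0,0,1],[0,0.0316,-0.1049,0,0,0,1],[0,0.0431,-0.1299,0,0,0,1],[0,0.0431,-0.1299,0,0,0,1]])

```text
time: 11.08
ee_pos: [0.478, 0.0466, 0.2939]
tcp_rot: [-0.001, 0.739, 0.674, -0.001]
contact_force: [-15.3, -2.9, 4.0]
finger_gap: 0.0115
```

```bash
python3 -c "
from h import *
lid()"
```

```text
11.0833 [0.478  0.0466 0.2939] F [-15.3  -2.9   4. ] T [-0.65  3.02 -0.02] gap 0.011507831205445594
lid deg 24.09 n 3622 z at hinge 0.1189
```

Call:
carry_out(moves=[[0,0.003,-0.0123,0,0,0,1],[0,0.0098,-0.0244,0,0,0,1],[0,0.0166,-0.0363,0,0,0,1],[0,0.0238,-0.048,0,0,0,1],[0,0.031,-0.0596,0,0,0,1],[0,0.039,-0.0709,0,0,0,1],[0,0.047,-0.082,0,0,0,1],[0,0.0555,-0.093,0,0,0,1],[0,0.073,-0.114,0,0,0,1],[0,0.073,-0.114,0,0,0,1]])

```text
time: 11.97
ee_pos: [0.5226, 0.0424, 0.3631]
tcp_rot: [0.0, 0.739, 0.674, -0.0]
contact_force: [-14.9, -4.0, 9.5]
finger_gap: 0.0112
```

```bash
python3 -c "
from h import *
lid()"
```

```text
11.9667 [0.5226 0.0424 0.3631] F [-14.9  -4.    9.5] T [-0.82  3.05 -0.02] gap 0.011198520522536328
lid deg 39.21 n 1443 z at hinge 0.1239
```

Call:
carry_out(moves=[[0,0.007,-0.0105,0,0,0,1],[0,0.0162,-0.0215,0,0,0,1],[0,0.0256,-0.031,0,0,0,1],[0,0.035,-0.041,0,0,0,1],[0,0.035,-0.041,0,0,0,1],[0,0.035,-0.041,0,0,0,1],[0,0.035,-0.041,0,0,0,1]])

```text
time: 12.6
ee_pos: [0.5431, 0.0405, 0.3855]
tcp_rot: [0.001, 0.739, 0.674, 0.0]
contact_force: [0.1, -5.1, -3.9]
finger_gap: 0.0113
```

```bash
python3 -c "
from h import *
lid('top','pics/t9.png');lid('scene','pics/s9.png');lid('wrist')
p=tool()[0]; print('bar rel', (p[0]-.7602)*np.cos(np.radians(5.3))-(p[1]-.0197)*np.sin(np.radians(5.3)),p[2]-.06-.092)
f=bot.grab_frame('wrist');W=world(f);I=f['image']
m=(I.max(2)<70)&(W[...,2]>.29)&(W[...,2]<.35)&(W[...,0]>.45)&(W[...,0]<.58)
n,l,st,c=cv2.connectedComponentsWithStats(m.astype(np.uint8))
for i in range(1,n):
    if st[i][4]>100: print('dark',c[i].round(),st[i][4],line(W[l==i]))
"
```

```text
12.6 [0.5431 0.0405 0.3855] F [ 0.1 -5.1 -3.9] T [-0.99  0.32  0.01] gap 0.01128584094258876
lid deg 60.76 n 1017 z at hinge 0.0812
12.65 [0.5431 0.0405 0.3855] F [-0.8 -4.7 -4.1] T [-0.99  0.26  0.07] gap 0.011145050325587906
lid deg 62.47 n 6780 z at hinge 0.0584
12.7 [0.5431 0.0405 0.3854] F [-0.8 -5.3 -4.7] T [-1.02  0.28  0.02] gap 0.011062435075180104
lid deg 50.59 n 47298 z at hinge 0.1029
bar rel -0.21813074443504782 0.23348307609611654
dark [320. 250.] 5506 (array([0.5455, 0.0686, 0.3246]), (82, 18), 'axis-angle-from-y(deg,ccw)', -3.4)
dark [311. 398.] 324 (array([ 5.359e-01, -4.000e-04,  3.241e-01]), (23, 4), 'axis-angle-from-y(deg,ccw)', -5.8)
dark [325. 398.] 494 (array([ 5.420e-01, -1.000e-04,  3.249e-01]), (23, 6), 'axis-angle-from-y(deg,ccw)', -4.7)
```

View pics/s9.png

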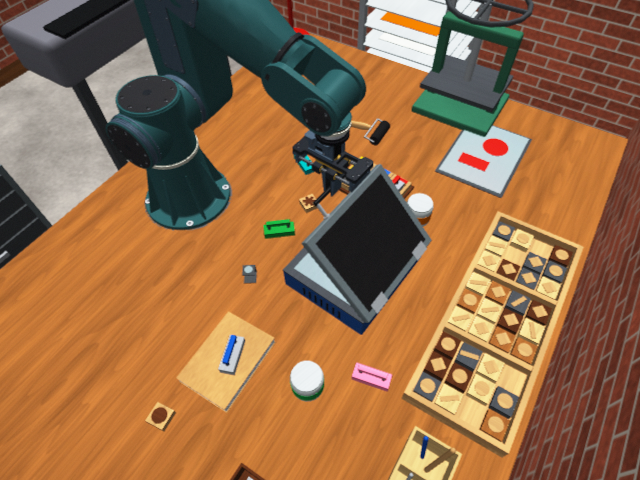

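The lid stands open, held by the bar, with the gripper at (335,175) in the scene view. The gripper's dark pixels spoil my line fit, so I'll fit a plane to the lid panel only.

```bash
cat >> h.py <<'E'
def plane(c):
    f=bot.grab_frame(c); W=world(f); I=f["image"]; rng=np.random.default_rng(0)
    a=np.radians(-5.3); D=W[...,:2]-np.array([.7602,.0197]); u=D@[np.cos(a),np.sin(a)]; v=D@[-np.sin(a),np.cos(a)]
    m=(I.max(2)<75)&(abs(v)<.14)&(u<0)&(u>-.2)&(W[...,2]>.1)&(W[...,2]<.33)
    P=np.stack([u[m],v[m],W[m][:,2]],1); best=None
    for _ in range(400):
        q=P[rng.choice(len(P),3)]; n=np.cross(q[1]-q[0],q[2]-q[0]); n/=np.linalg.norm(n)+1e-12
        k=abs((P-q[0])@n)<.003
        if best is None or k.sum()>best.sum(): best=k
    Q=P[best]; n=np.linalg.svd(Q-Q.mean(0),full_matrices=False)[2][2]; n*=np.sign(n[2])
    print(c,len(P),len(Q),"lid deg",np.degrees(np.arctan2(n[0],n[2])).round(2),"n",n.round(3),"u,v range",Q.min(0).round(3),Q.max(0).round(3))
E
python3 -c "
from h import *
plane('scene');plane('top');print(bot.get_state()['contact_force'])"
```

```text
scene 7377 6799 lid deg 44.2 n [0.697 0.    0.717] u,v range [-0.164 -0.14   0.121] [-0.     0.14   0.284]
top 1855 1708 lid deg 44.21 n [ 0.697 -0.003  0.717] u,v range [-0.162 -0.139  0.125] [-0.     0.14   0.289]
[-1.52816087 -6.41317422 -4.63893862]
```

Both cameras give 44.2°, so I'll trim by 0.8°.

Call:
carry_out(moves=[[0,0.0025,-0.0025,0,0,0,1],[0,0.005,-0.005,0,0,0,1],[0,0.005,-0.005,0,0,0,1],[0,0.005,-0.005,0,0,0,1],[0,0.005,-0.005,0,0,0,1],[0,0.005,-0.005,0,0,0,1]])

```text
time: 13.4
ee_pos: [0.5461, 0.0403, 0.3884]
tcp_rot: [0.001, 0.739, 0.674, 0.0]
contact_force: [0.2, -4.5, -4.8]
finger_gap: 0.0114
```

```bash
python3 -c "
from h import *
plane('scene');plane('top');s=bot.get_state();print(s['contact_force'],s['qd'].round(3),s['finger_gap'])
f=bot.grab_frame('top');cv2.imwrite('pics/t10.png',f['image'])"
```

```text
scene 7357 6749 lid deg 44.9 n [ 0.706 -0.     0.708] u,v range [-0.2   -0.14   0.122] [-0.     0.14   0.327]
top 1715 1621 lid deg 44.97 n [ 0.707 -0.     0.707] u,v range [-0.16  -0.139  0.125] [-0.     0.14   0.291]
[ 1.03808619 -3.52298952 -4.78441311] [-0.001  0.001 -0.001  0.001 -0.001  0.   ] 0.01107087249140758
```

View pics/t10.png

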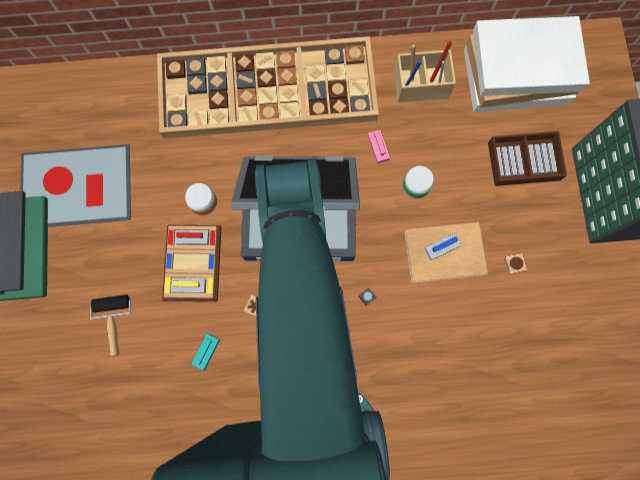

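The lid is at 44.9° and steady. The red weight lies in its bay at (191,237) and everything else in view is undisturbed. Handing in.

```bash
python3 -c "
from workcell import bot
print(bot.sign_off())"
```

```text
the job is handed in; nothing more can be done
None
```

The red weight is fully home in its red-labelled bay, and the lid is open and held by its bar at about 45°. I handed the job in at about 13.5 s.

- **Red weight:** I set it down with only a light contact and let go of it. Afterwards it lay flat (tilt under 0.3°), centred to about 1 mm and lined up with the bay. Its body top measured 43 mm, against 44 mm expected.
- **Lid:** A plane fit in two cameras gave 44.9° and 45.0°. The arm was still, with a 5 N load at the wrist and an 11 mm finger gap on the 12 mm bar.
- **Other things:** The final top view showed nothing else moved. The arm hid the green look-alike and part of the star block there, but the scene view taken just before the last small trim showed them in place.
- **Checks that disagreed:** My first lid-angle fit read 50–62° because it caught dark gripper pixels, so I replaced it with the plane fit on the lid panel. On the way up, my hinge estimate was a few millimetres off, giving side forces up to about 15 N, which I corrected.

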